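# Change the picture panel of the hallway night light

## Robot

A 6-joint arm with a two-finger parallel gripper is mounted at the origin on the work surface. World frame = base frame: x ahead of the robot, y to its left, z up, the work surface at z = 0. Lengths are in mm, angles in rad, forces in N, time in s.
With the tool pointing down it reaches from about 325 to 775 mm from the base axis. Payload 5.5 kg.
Tool frame: the origin (TCP) lies at the very end of the fingers, on their centre line; the grasp point (between the pads) lies 19 mm behind it; z points along the fingers, y is the line along which they close (so a half turn about z gives the same grasp; the last joint's range is limited). The gripper opens to 88 mm and grips with 3 to 60 N. Pads are 20 mm wide; open, the fingers measure 115 mm over their backs; the gripper's body (75 mm by 178 mm) begins 61 mm behind the grasp point.
Start: joints at [1.259, 0.091, 1.231, -0, 1.82, -0.057], TCP at [151.235, 580.641, 222.631] pointing down, gripper open.
Joint ranges: [-2.87, 2.87], [-0.86, 2.18], [0.17, 2.46], [-1.51, 4.65], [0.06, 2.69], [-2.65, 2.65]. Speed limits (rad/s): [2.57, 2.57, 3.01, 3.14, 3.14, 3.14].

## Interface

Orientations are given as a unit quaternion [x, y, z, w].
In Python, from workcell import robot, eyes, ticket gives the robot as it stands.
- The arm moves only by the tool servo_tool, never from a script. Its argument "increments" is a list of rows, each an object with "translation": the shift along the tool's x, y, z in units of 0.4 m (1.0 is 0.4 m), a list of three; "twist": the turn about the tool's z in units of 90 degrees (1.0 is 90 degrees); "claw": the closure, from -1 (fully open) to 1 (shut). In form: [{"translation": [x, y, z], "twist": twist, "claw": claw}, ...]. A call has 1 to 12 rows; each row shifts and turns the commanded pose from where the row before left it, along the tool's axes as they then stand; what a row does not reach is not made up. A row lasts 1/12 s, in which the tool goes at most 41.7 mm and 7.16 degrees, less where a joint would pass 70% of its speed; a pose out of reach is approached as far as the arm can. A call with a number of a shift or a turn outside -1 to 1 is refused whole. A call with a gripper value outside its range is refused whole. The fingers move at their own pace and stop on an object; the grip force is fixed at half the most. Time passes only in rows, so rows that do not move let the fingers close. It gives the time, the measured TCP pose, the force, the opening and the grip force at its end, in the units of the state.
- robot.state(): the state, without advancing time (a new reading comes with each control period).
- eyes.capture(name): name is "side" or "top" or "wrist"; returns a dict with "pixels" (400x640x3 uint8, red, green, blue), "intrinsics" (3x3 intrinsics, pixels), "dist_coeffs" ([k1, k2, p1, p2, k3] as OpenCV has them; the pictures are not rectified), "camera_from_world" (4x4, takes a point from world to camera coordinates). Camera axes: x right, y down, z forward; pixel columns grow to the right and rows downward; lengths in mm; the calibration is good to about 2 mm. A picture is of the moment at which its call begins. There is no depth.
- ticket.close_job(): hands the job in; it is judged then, once.
Trained networks look in a picture, given as the dict that the camera call returned (one of the last four; its "shot" number tells which), for a name from the list of things; names that differ only in an ending like _2 or _b are one class to them, and where a whole thing is asked for, a point or a joint stands for the part that bears it (a point fixed in the world has none). Each returns a list of dicts, best first, with "conf" (0 to 1); they miss things now and then, are a little off and sometimes report something else, mostly with a low value. They report only what shows in the picture. A call takes as long as a camera call. They do not tell look-alikes from the thing itself.
- eyes.find_in(picture, target): "uv" ([column, row] in pixels, amid what is visible of it).
- eyes.outline_of(picture, target): "mask" (400x640 bool, what is visible of it) and "uv" ([column, row] in pixels, amid what is visible of it).
- eyes.spot_point(picture, target): "uv" ([column, row] in pixels: a listed point, or the origin of a listed thing).
The state is a dict: "t": time; "joint_pos": joint angles; "joint_velocities": joint speeds; "tau": joint torques, N m; "eef_pos": TCP position; "tcp_rot": TCP orientation; "wrist_force": force on the tool from outside, world axes, zero at the start; "torque": the same for the moment, N m; "grip_width": finger opening in mm; "grip_force": force on a finger pad.
Only numpy, scipy, OpenCV 4.12 (cv2) and the standard library are available. Lean on these libraries where they do the work, as an engineer would, in place of code of your own. Each camera call takes 0.05 s, during which the arm holds its last target. There are 200 camera calls.

## Task

Change the picture in the hallway night light: pull the fir-tree panel up out of the walnut lamp base and stand it squarely down in the free groove of the grey panel rack, then take from the rack the one panel whose width matches the lamp's slot and slide it down until it is fully home. Lower the panels, do not let them drop or force them; when the new one is in, press the round white switch on the lamp base right down and let it go, and leave the other two panels and the things on the shelf where they are.

Things in the scene. Friction and masses are not known exactly. Their poses are not given: they have to be found in the camera images.
- lamp: night-light base, a dark walnut block 80 (x) x 250 (y) x 38 mm high, fixed to the shelf top; origin at the centre of its underside, z up. Its slot runs along its y axis, its switch is on the top near its -y end
- lamp_slot (a point): centre of the floor of the lamp's slot, in the lamp's axes (35 mm towards the lamp's +y from the lamp's origin, 13 mm above the shelf top). The slot is 10 mm wide (x), 123 mm long (y) and 25 mm deep, closed at both ends; its mouth at 38 mm height has a 4 mm, 45 degree chamfer all round
- switch_top (a point): centre of the top of the round white push switch (30 mm across, standing 10 mm above the lamp's top, 90 mm towards the lamp's -y from the lamp's origin)
- switch (a joint): travel of the push switch, 0 up to 0.006 m fully down; a spring returns it, 1 N to start and 5 N at the bottom
- rack: panel rack, a grey-painted wooden block 165 (x) x 226 (y) x 30 mm high, fixed; origin at the centre of its underside, z up. Four parallel grooves run along its x axis right through the block, open at both ends, 10 mm wide and 22 mm deep (floor 8 mm above the shelf top), mouths chamfered 4 mm, at y = -93, -31, 31 and 93 mm. Three grooves hold panels, in any order; the one at y = +93 mm is free
- rack_slot0 (a point): centre of the floor of the groove at rack y = -93 mm, in the rack's axes
- rack_slot1 (a point): the same for the groove at y = -31 mm
- rack_slot2 (a point): the same for the groove at y = +31 mm
- rack_slot3 (a point): the same for the free groove at y = +93 mm
- panel_old: the panel now in the lamp: frosted pale acrylic slab with a dark blue fir tree, 8 mm thick (its x), 120 mm wide (its y), 140 mm high (its z), about 0.16 kg; origin at the centre of its bottom edge. All panels are alike but for width and picture, and stand upright; either face may be in front
- panel_120: the panel that fits the lamp: the same slab with a house, 8 x 120 x 140 mm, standing in the rack with its width along the rack's x; origin at the centre of its bottom edge
- panel_100: look-alike panel with a sailing boat, 8 x 100 x 140 mm, standing in the rack; too narrow for the lamp
- panel_140: look-alike panel with hills, 8 x 140 x 140 mm, standing in the rack; too wide for the lamp
- key_dish: white ceramic key dish, 124 mm across, 30 mm high; origin under its centre. Leave alone
- key_ring: steel ring with two keys and a blue tag lying flat, about 120 mm long, 6 mm high; origin at the ring's centre. Leave alone
- shoehorn: black plastic shoehorn lying flat, about 220 x 46 mm, 10 mm high; origin on the shelf top under its middle. Leave alone
- glasses_case: closed blue glasses case, 62 x 160 x 38 mm; origin under its centre. Leave alone
- shoe_brush: wooden shoe brush, bristles down, 50 x 150 x 40 mm; origin under its centre. Leave alone
- polish_tin: shoe-polish tin with a red lid, 70 mm across, 26 mm high, between lamp and rack; origin under its centre. Leave alone
There are look-alikes about, which are no part of the job. Leave any green look-alike of the panel_100 alone. What is shaped like the panel_120 but pink is not meant.

How it is judged (in metres and radians):
On the way, in this order (a step that is already met when the one before it is completed fails the run):
1. the old panel stands in the rack, down in a groove, and is released (z of panel_old in the frame of rack below 0.012 m and y of panel_old in the frame of rack between -0.11 and 0.11 m and x of panel_old in the frame of rack between -0.03 and 0.03 m and angle between panel_old's own z axis and vertical below 0.15 rad and contact force between the fingers and panel_old below 0.2 N), for 0.2 s.
2. the 120 mm panel is fully home in the lamp's slot and released (horizontal distance between panel_120 and lamp_slot below 0.006 m and z of panel_120 in the frame of lamp_slot below 0.003 m and angle between the y axis of panel_120 and the y axis of lamp, either way round below 0.08 rad and angle between panel_120's own z axis and vertical below 0.13 rad and contact force between the fingers and panel_120 below 0.2 N), for 0.2 s.
3. the switch is pressed right down, the panel being home (value of joint switch above 0.0048 m and z of panel_120 in the frame of lamp_slot below 0.003 m).
At the end, for the whole second after the job is handed in: 120 mm panel in the lamp slot: within 3 mm of the floor, 6 mm of centre, 0.08 rad in line, upright to 0.13 rad; old panel down in a rack groove (4 mm), within 30 mm of centre, upright to 0.15 rad; other two within 20 mm of their start, upright; switch up; all at rest (horizontal distance between panel_120 and lamp_slot below 0.006 m and z of panel_120 in the frame of lamp_slot below 0.003 m and angle between the y axis of panel_120 and the y axis of lamp, either way round below 0.08 rad and angle between panel_120's own z axis and vertical below 0.13 rad and z of panel_old in the frame of rack below 0.012 m and y of panel_old in the frame of rack between -0.11 and 0.11 m and x of panel_old in the frame of rack between -0.03 and 0.03 m and angle between each of panel_old, panel_100, panel_140's own z axis and vertical below 0.15 rad and distance of each of panel_100, panel_140 from where it was at the start of the episode below 0.02 m and value of joint switch below 0.001 m and linear speed of each of panel_120, panel_old below 0.02 m/s); the robot touches nothing.
It fails at once if a panel is dropped (moves faster than 0.5 m/s out of the fingers) ((contact force between the fingers and panel_120 below 0.1 N and linear speed of panel_120 above 0.5 m/s) or (contact force between the fingers and panel_old below 0.1 N and linear speed of panel_old above 0.5 m/s)).
It fails at once if a panel is forced against the lamp or the rack with more than 80 N (contact force between any of panel_120, panel_old and lamp above 80 N or contact force between any of panel_120, panel_old and rack above 80 N).
It fails at once if one of the other two panels is lifted out or knocked over (distance of any of panel_100, panel_140 from where it was at the start of the episode above 0.03 m or angle between any of panel_100, panel_140's own z axis and vertical above 0.3 rad).
It fails at once if a thing on the shelf is pushed more than 30 mm (distance of any of key_dish, key_ring, shoehorn, glasses_case, shoe_brush, polish_tin from where it was at the start of the episode above 0.03 m).
It also fails if it takes over 72 s, if anything falls off the work surface, if the arm or the gripper's body presses on something with over 40 N, if the wrist force passes 120 N, or if a joint passes its speed limit or range.

## Working session

There is one attempt and no reset: what is moved stays moved. The work goes in short steps, Python scripts to look and compute and a tool call to move; the robot and the scene stay as the last step left them, time stands still between calls to the robot, and variables do not carry over. Pictures are saved under pics/ and viewed, at most 10 in all, crops included, and the job is handed in when it is done.

Besides the shell and the picture viewer there is one more tool, called after "Emit:" by a JSON object that holds its "method" and its "body", one argument or row to a line. servo_tool: Moves the arm, as the interface text tells. Its arguments: {"type":"object","properties":{"increments":{"type":"array"}},"required":["increments"]}

```bash
ls && mkdir -p pics
cat > h.py <<'E'
import numpy as np, cv2
from workcell import robot, eyes, ticket
def proj(p,P):
    M=np.array(p["camera_from_world"],float)
    r=cv2.Rodrigues(M[:3,:3])[0]
    return cv2.projectPoints(np.atleast_2d(np.array(P,float)),r,M[:3,3],np.array(p["intrinsics"],float),np.array(p["dist_coeffs"],float))[0][:,0]
def ray(p,uv):
    M=np.array(p["camera_from_world"],float)
    n=cv2.undistortPoints(np.array(uv,float).reshape(1,1,2),np.array(p["intrinsics"],float),np.array(p["dist_coeffs"],float))[0,0]
    R=M[:3,:3]; d=R.T@np.array([n[0],n[1],1]); o=-R.T@M[:3,3]
    return o,d/np.linalg.norm(d)
def onz(p,uv,z):
    o,d=ray(p,uv); return o+d*(z-o[2])/d[2]
def tri(obs):
    A=np.zeros((3,3));b=np.zeros(3)
    for p,uv in obs:
        o,d=ray(p,uv);Q=np.eye(3)-np.outer(d,d);A+=Q;b+=Q@o
    X=np.linalg.solve(A,b); return X,[float(np.linalg.norm(proj(p,X)[0]-uv)) for p,uv in obs]
def save(p,n,box=None,s=1):
    im=p["pixels"][...,::-1]
    if box: im=im[box[1]:box[3],box[0]:box[2]]
    cv2.imwrite("pics/"+n,cv2.resize(im,None,fx=s,fy=s,interpolation=cv2.INTER_CUBIC))
E
python3 - <<'E'
from h import *
np.set_printoptions(precision=1,suppress=True)
P={n:eyes.capture(n) for n in("top","side","wrist")}
for n,p in P.items():
    save(p,n+".png")
    M=np.array(p["camera_from_world"]);print(n,-M[:3,:3].T@M[:3,3], M[2,:3])
for t in("lamp_slot","switch_top","lamp","rack","rack_slot0","rack_slot1","rack_slot2","rack_slot3","panel_old","panel_120","panel_100","panel_140","polish_tin"):
    for n in("top","side"):
        print(t,n,[(np.round(d["uv"],1).tolist(),round(d["conf"],2)) for d in eyes.spot_point(P[n],t)][:3])
print(robot.state())
im=np.hstack([P["top"]["pixels"],P["side"]["pixels"]])
E
```

```text
pics
top [ 445.4  -59.8 1143.4] [ 0.1  0.  -1. ]
side [367.3 933.7 664.8] [ 0.1 -0.8 -0.5]
wrist [ 83.1 597.6 383.3] [ 0.3 -0.1 -1. ]
lamp_slot top [([220.9, 191.3], 0.93)]
lamp_slot side [([258.2, 299.6], 0.89), ([273.6, 246.9], 0.47)]
switch_top top [([261.2, 186.2], 0.55)]
switch_top side [([273.5, 249.6], 0.53)]
lamp top [([234.4, 190.9], 0.75)]
lamp side [([265.0, 293.5], 0.7)]
rack top [([397.4, 224.8], 0.73)]
rack side [([339.7, 187.5], 0.7), ([342.0, 205.2], 0.7), ([317.5, 233.5], 0.7)]
rack_slot0 top [([405.7, 223.5], 0.93), ([433.9, 217.7], 0.83), ([386.1, 220.6], 0.74)]
rack_slot0 side [([338.2, 195.0], 0.97), ([340.7, 203.5], 0.76)]
rack_slot1 top [([405.7, 223.5], 0.93), ([433.9, 217.7], 0.83), ([386.1, 220.6], 0.74)]
rack_slot1 side [([338.2, 195.0], 0.97), ([340.7, 203.5], 0.76)]
rack_slot2 top [([405.7, 223.5], 0.93), ([433.9, 217.7], 0.83), ([386.1, 220.6], 0.74)]
rack_slot2 side [([338.2, 195.0], 0.97), ([340.7, 203.5], 0.76)]
rack_slot3 top [([405.7, 223.5], 0.93), ([433.9, 217.7], 0.83), ([386.1, 220.6], 0.74)]
rack_slot3 side [([338.2, 195.0], 0.97), ([340.7, 203
[... 396 characters left out ...]
77)]
panel_100 side [([270.7, 169.5], 0.88), ([342.4, 190.7], 0.68)]
panel_140 top [([406.7, 223.9], 0.93), ([434.3, 221.3], 0.84), ([387.8, 226.7], 0.77)]
panel_140 side [([270.7, 169.5], 0.88), ([342.4, 190.7], 0.68)]
polish_tin top [([319.0, 214.3], 0.81)]
polish_tin side [([317.9, 231.1], 0.88)]
{'t': 1.45, 'joint_pos': array([ 1.3,  0.1,  1.2,  0. ,  1.8, -0.1]), 'joint_velocities': array([-0., -0., -0.,  0.,  0., -0.]), 'tau': array([  0. , -44.6, -40.7,   0.1,   0. ,   0. ]), 'eef_pos': array([151.2, 580.7, 222.6]), 'tcp_rot': array([ 0.1,  1. ,  0. , -0. ]), 'wrist_force': array([ 0.5, -0.3,  0. ]), 'torque': array([-0.,  0.,  0.]), 'grip_force': 0.0, 'grip_width': 88.02125012260615}
```

View pics/top.png

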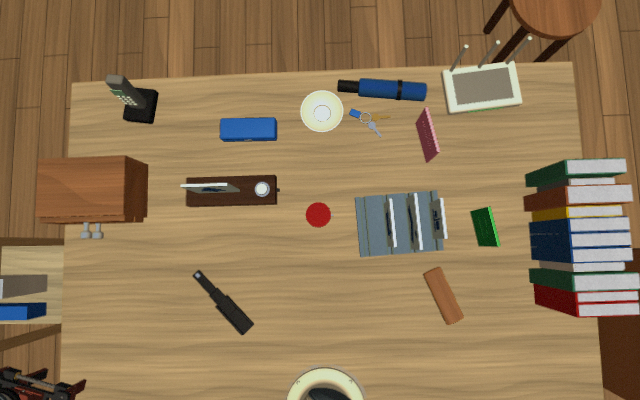

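View pics/side.png

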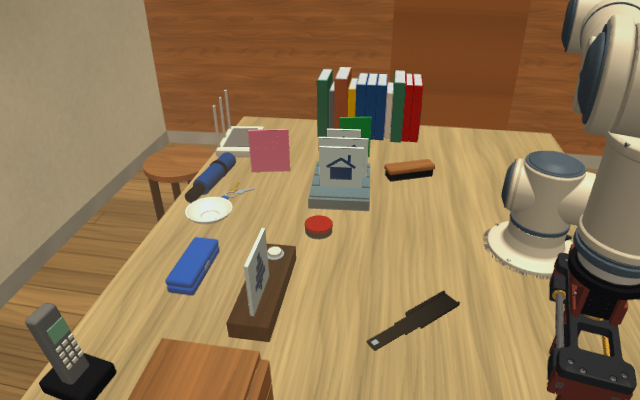

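Run:
```python
import cv2,numpy as np
t=cv2.imread("pics/top.png")
c=np.zeros((600,800,3),np.uint8)
a=cv2.resize(t[165:215,175:289],None,fx=7,fy=7,interpolation=cv2.INTER_CUBIC);c[:350,:798]=a[:350,:798]
s=cv2.imread("pics/side.png")
b=cv2.resize(t[183:263,350:455],None,fx=3,fy=3,interpolation=cv2.INTER_CUBIC);c[355:595,:315]=b
b=cv2.resize(s[110:215,300:385],None,fx=2.3,fy=2.3,interpolation=cv2.INTER_CUBIC);c[355:355+b.shape[0],320:320+b.shape[1]]=b
b=cv2.resize(s[225:340,220:305],None,fx=2.1,fy=2.1,interpolation=cv2.INTER_CUBIC);c[355:355+b.shape[0],530:530+b.shape[1]]=b
cv2.imwrite("pics/comp.png",c)
```

```text
(no output)
```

View pics/comp.png

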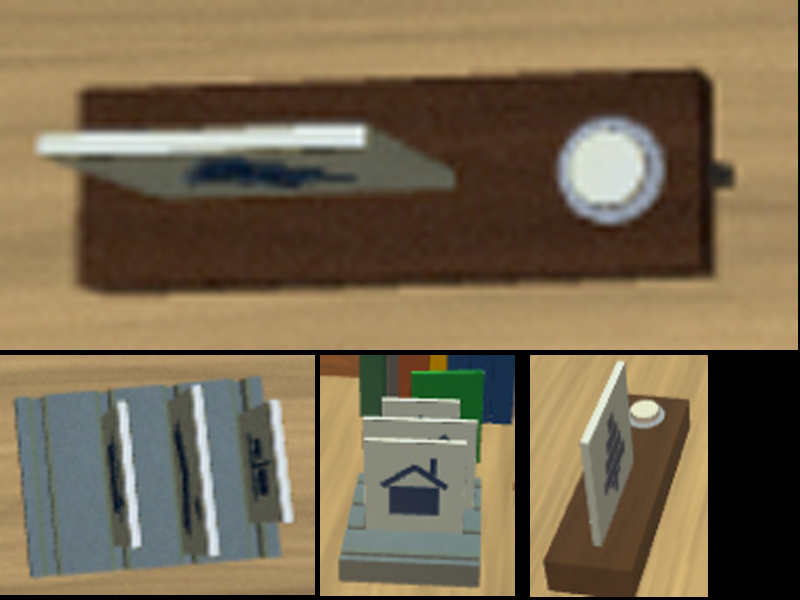

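Run:
```python
from h import *
np.set_printoptions(precision=1,suppress=True)
T=eyes.capture("top");S=eyes.capture("side")
L=lambda x,y:(175+x/7,165+y/7)
R=lambda x,y:(350+x/3,183+(y-355)/3)
SL=lambda x,y:(220+(x-530)/2.1,225+(y-355)/2.1)
SR=lambda x,y:(300+(x-320)/2.3,110+(y-355)/2.3)
print("lamp",[onz(T,L(*q),38)[:2] for q in((82,92),(703,71),(703,277),(80,290))])
print("switch",onz(T,L(606,168),48))
print("old",onz(T,L(37,144),153),onz(T,L(367,136),153))
print(tri([(T,L(367,136)),(S,SL(624,362))]),tri([(T,L(37,144)),(S,SL(585,440))]))
print("rack",[onz(T,R(*q),30)[:2] for q in((15,399),(260,377),(281,556),(34,577))])
print("house",onz(T,R(123,402),148),onz(T,R(137,546),148))
print("hills",onz(T,R(196,386),148),onz(T,R(213,555),148))
print("boat",onz(T,R(276,402),148),onz(T,R(288,520),148))
print(tri([(T,R(123,402)),(S,SR(365,440))]),tri([(T,R(137,546)),(S,SR(466,442))]))
W=eyes.capture("wrist");M=np.array(W["camera_from_world"]);print(M, W["intrinsics"]);s=robot.state();print(s["eef_pos"],s["tcp_rot"])
```

```text
lamp [array([634.3, 368. ]), array([633.9, 117.6]), array([552. , 118.8]), array([554.8, 368. ])]
switch [595.1 154.8  48. ]
old [596.4 339.7 153. ] [595.1 219.8 153. ]
(array([593.6, 220.5, 149.2]), [0.8465126271996685, 1.0740671130467039]) (array([595.2, 339.7, 152. ]), [0.5543055161814521, 0.7933933356599641])
rack [array([ 564.8, -100.4]), array([ 577.7, -324.8]), array([ 414.8, -334.4]), array([ 402.5, -111.7])]
house [ 546.8 -184.2  148. ] [ 429.5 -190.1  148. ]
hills [ 558.  -244.3  148. ] [ 420.5 -250.8  148. ]
boat [ 542.7 -308.5  148. ] [ 446.7 -312.5  148. ]
(array([ 546.2, -185. ,  142.1]), [0.458006996493193, 0.41625217295440137]) (array([ 428. , -190.7,  144.5]), [0.6331232218978542, 0.5690718055066268])
[[   0.3    1.    -0.  -598.8]
 [   0.9   -0.2    0.3  -32.8]
 [   0.3   -0.1   -1.   389.9]
 [   0.     0.     0.     1. ]] [[330.7   0.  325.7]
 [  0.  330.7 197.8]
 [  0.    0.    1. ]]
[151.2 580.7 222.6] [0.1 1.  0.  0. ]
```

```bash
cat >> h.py <<'E'
from scipy.spatial.transform import Rotation as Ro
def go(xyz,yang=None):
    """shift in tool axes (units of 0.4 m) and twist (90deg units) to bring TCP to xyz with tool y along heading yang (deg, mod 180)"""
    s=robot.state();R=Ro.from_quat(s["tcp_rot"]).as_matrix()
    d=np.array(xyz,float)-s["eef_pos"]
    print("t %.2f"%s["t"],"tcp",np.round(s["eef_pos"],1),"tooly deg %.2f"%np.degrees(np.arctan2(R[1,1],R[0,1])),"x",np.round(R[:,0],3),"z",np.round(R[:,2],3),"F",np.round(s["wrist_force"],1),"w %.1f"%s["grip_width"],"joints",np.round(s["joint_pos"],2))
    print("world d mm",np.round(d,1),"tool units",np.round(R.T@d/400,4))
    if yang is not None:
        a=np.degrees(np.arctan2(R[1,1],R[0,1])); e=(yang-a+90)%180-90
        print("twist units %.4f"%(-e/90))   # tool z down: positive twist lowers heading
E
python3 -c "
from h import *
go([595,280,300],0)"
```

```text
t 1.60 tcp [151.2 580.7 222.6] tooly deg 75.40 x [-0.968  0.252 -0.   ] z [ 0.  0. -1.] F [-0.5 -0.1 -0.3] w 87.8 joints [ 1.26  0.09  1.23 -0.    1.82 -0.06]
world d mm [ 443.8 -300.7   77.4] tool units [-1.2631 -0.4477 -0.1934]
twist units 0.8378
```

Emit:
{"method": "servo_tool", "body": {
  "increments": [
    {"translation":[0,0,-0.08],"twist":0.0762,"claw":0.1},
    {"translation":[0,0,-0.08],"twist":0.0762,"claw":0.1},
    {"translation":[0,0,-0.08],"twist":0.0762,"claw":0.1},
    {"translation":[0,0,0],"twist":0.0762,"claw":0.1},
    {"translation":[0,0,0],"twist":0.0762,"claw":0.1},
    {"translation":[0,0,0],"twist":0.0762,"claw":0.1},
    {"translation":[0,0,0],"twist":0.0762,"claw":0.1},
    {"translation":[0,0,0],"twist":0.0762,"claw":0.1},
    {"translation":[0,0,0],"twist":0.0762,"claw":0.1},
    {"translation":[0,0,0],"twist":0.0762,"claw":0.1},
    {"translation":[0,0,0],"twist":0.0762,"claw":0.1},
    {"translation":[0,0,0],"twist":0,"claw":0.1}
  ]
}}

```text
t: 2.6
eef_pos: [151.3, 580.6, 318.6]
tcp_rot: [0.709, 0.705, 0.0, 0.0]
wrist_force: [-0.0, 0.3, -0.8]
grip_width: 39.2
grip_force: 0.0
```

Emit:
{"method": "servo_tool", "body": {
  "increments": [
    {"translation":[-0.055,0.074,0],"twist":0,"claw":0.1},
    {"translation":[-0.055,0.074,0],"twist":0,"claw":0.1},
    {"translation":[-0.055,0.074,0],"twist":0,"claw":0.1},
    {"translation":[-0.055,0.074,0],"twist":0,"claw":0.1},
    {"translation":[-0.055,0.074,0],"twist":0,"claw":0.1},
    {"translation":[-0.055,0.074,0],"twist":0,"claw":0.1},
    {"translation":[-0.055,0.074,0],"twist":0,"claw":0.1},
    {"translation":[-0.055,0.074,0],"twist":0,"claw":0.1},
    {"translation":[-0.055,0.074,0],"twist":0,"claw":0.1},
    {"translation":[-0.055,0.074,0],"twist":0,"claw":0.1},
    {"translation":[-0.055,0.074,0],"twist":0,"claw":0.1},
    {"translation":[-0.055,0.074,0],"twist":0,"claw":0.1}
  ]
}}

```text
t: 3.6
eef_pos: [507.5, 315.0, 318.8]
tcp_rot: [0.706, 0.708, 0.0, 0.0]
wrist_force: [0.4, 1.1, -0.1]
grip_width: 39.2
grip_force: 0.0
```

Emit:
{"method": "servo_tool", "body": {
  "increments": [
    {"translation":[-0.055,0.074,0],"twist":0,"claw":0.1},
    {"translation":[-0.055,0.074,0],"twist":0,"claw":0.1},
    {"translation":[-0.055,0.074,0],"twist":0,"claw":0.1},
    {"translation":[0,0,0.06],"twist":0,"claw":0.1},
    {"translation":[0,0,0.06],"twist":0,"claw":0.1},
    {"translation":[0,0,0],"twist":0,"claw":0.1}
  ]
}}

```text
t: 4.1
eef_pos: [594.5, 249.2, 263.8]
tcp_rot: [0.707, 0.708, -0.004, -0.002]
wrist_force: [-0.4, -0.4, -1.8]
grip_width: 39.7
grip_force: 0.0
```

```bash
python3 -c "
from h import *
go([595,280,300],0)
W=eyes.capture('wrist');save(W,'w1.png')
print(proj(W,[[595,278,13],[595.7,280,153],[596.4,340,153],[595,220,153],[595,153,48],[594,118,38]]))"
```

```text
t 4.10 tcp [594.5 249.2 263.8] tooly deg 0.08 x [-0.001  1.    -0.003] z [-0.009 -0.003 -1.   ] F [-0.4 -0.4 -1.8] w 39.7 joints [0.34 0.24 0.99 0.   1.92 0.34]
world d mm [ 0.5 30.8 36.2] tool units [ 0.0768  0.0006 -0.0909]
twist units 0.0009
[[327.38427755 142.03266777]
 [327.48851195 156.95775433]
 [328.60716075  80.0494562 ]
 [326.49260286 225.41492885]
 [326.97976177 247.16951197]
 [326.1826462  269.06462164]]
```

View pics/w1.png

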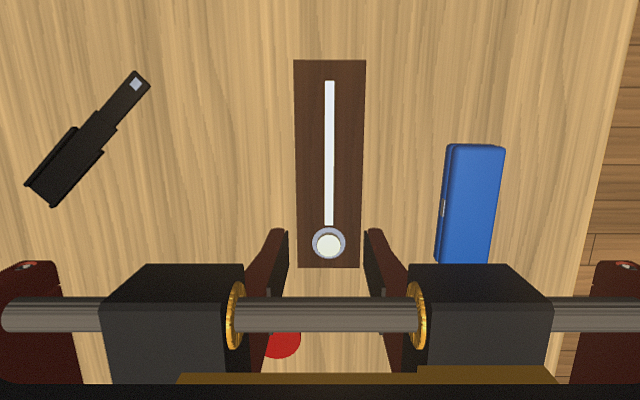

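Run:
```python
from h import *
np.set_printoptions(precision=2,suppress=True)
W=eyes.capture("wrist");I=W["pixels"].astype(int)
m=(I.min(2)>190); m[:,:300]=0;m[:,360:]=0
r=np.arange(90,218,8); c=np.array([np.nonzero(m[k])[0].mean() for k in r]);print(c,[int(m[k].sum()) for k in r])
rr=np.nonzero(m[:228,328])[0];print(rr.min(),rr.max())
P=np.array([onz(W,(cc+0.0,k),153) for cc,k in zip(c,r)])
f=np.polyfit(P[:,1],P[:,0],1);print("old line x=",f, "x at 280",np.polyval(f,280),"ends y",onz(W,(329,rr.min()-.5),153)[1],onz(W,(329,rr.max()+.5),153)[1])
# lamp edges at z=38
E=[]
for k in range(70,220,10):
    g=I[k].sum(1); d=np.nonzero(g[280:380]<260)[0]+280
    a,b=onz(W,(d.min()-.5,k),38),onz(W,(d.max()+.5,k),38);E.append([(a[1]+b[1])/2,(a[0]+b[0])/2,b[0]-a[0]])
E=np.array(E);print(E[::3]);print("lamp line",np.polyfit(E[:,0],E[:,1],1))
col=I[:,310].sum(1);d=np.nonzero(col[50:300]<260)[0]+50;print("lamp +y end",onz(W,(310,d.min()-.5),38))
sw=(I.min(2)>180);sw[:228]=0;sw[265:]=0;sw[:,:305]=0;sw[:,350:]=0;v,u=np.nonzero(sw);print("switch",u.mean(),v.mean(),onz(W,(u.mean(),v.mean()),48))
```

```text
[329.  329.  329.  329.  329.  329.  329.  328.5 328.5 328.5 328.5 328.5
 328.5 328.5 328.5 328.5] [9, 9, 9, 9, 9, 9, 9, 8, 8, 8, 8, 8, 8, 8, 8, 8]
82 223
old line x= [  0.   596.31] x at 280 596.7999934770318 ends y 339.80020949814974 221.35334165311383
[[360.02 596.5   79.69]
 [328.16 596.62  79.25]
 [294.81 596.75  78.79]
 [259.86 596.29  79.5 ]
 [223.19 596.41  79.03]]
lamp line [  0.   596.11]
lamp +y end [576.15 369.79  38.  ]
switch 327.964824120603 245.30904522613065 [596.63 154.96  48.  ]
```

Emit:
{"method": "servo_tool", "body": {
  "increments": [
    {"translation":[0.039,0.0025,0],"twist":0,"claw":0.1},
    {"translation":[0.038,0.0025,0],"twist":0,"claw":0.1},
    {"translation":[0,0,0.06],"twist":0,"claw":0.1},
    {"translation":[0,0,0.06],"twist":0,"claw":0.1},
    {"translation":[0,0,0.06],"twist":0,"claw":0.1},
    {"translation":[0,0,0.06],"twist":0,"claw":0.1},
    {"translation":[0,0,0.06],"twist":0,"claw":0.1},
    {"translation":[0,0,0.03],"twist":0,"claw":0.1},
    {"translation":[0,0,0.02],"twist":0,"claw":0.1},
    {"translation":[0,0,0],"twist":0,"claw":0.1},
    {"translation":[0,0,0],"twist":0,"claw":0.1}
  ]
}}

```text
t: 5.12
eef_pos: [597.5, 281.9, 132.4]
tcp_rot: [0.707, 0.707, 0.001, 0.0]
wrist_force: [-0.1, -0.4, 0.0]
grip_width: 39.5
grip_force: 0.0
```

Run:
```python
from h import *
go([596.6,280,120],0)
W=eyes.capture('wrist');I=W["pixels"].astype(int);save(W,'w2.png')
m=I.min(2)>190
for k in range(60,240,12):
    n=np.nonzero(m[k,250:400])[0]+250
    if len(n): print(k,n.min(),n.max(),onz(W,(n.mean(),k),153))
```

```text
t 5.12 tcp [597.5 281.9 132.4] tooly deg 0.01 x [-0.     1.     0.001] z [ 0.002  0.001 -1.   ] F [-0.1 -0.4  0. ] w 39.5 joints [0.39 0.25 1.21 0.   1.68 0.39]
world d mm [ -0.9  -1.9 -12.4] tool units [-0.0048 -0.0023  0.031 ]
twist units 0.0001
144 314 330 [596.69742629 337.37184318 153.        ]
156 314 330 [596.68287089 332.2794906  153.        ]
168 314 330 [596.66803028 327.08979657 153.        ]
180 315 330 [596.87084637 321.79979029 153.        ]
192 315 330 [596.85753747 316.40661601 153.        ]
204 315 330 [596.84395989 310.90708286 153.        ]
216 315 330 [596.83010542 305.29793867 153.        ]
228 315 330 [596.81596553 299.5757974  153.        ]
```

Emit:
{"method": "servo_tool", "body": {
  "increments": [
    {"translation":[-0.004,-0.002,0.02],"twist":0,"claw":0.1},
    {"translation":[0,0,0.01],"twist":0,"claw":0.1},
    {"translation":[0,0,0],"twist":0,"claw":0.1},
    {"translation":[0,0,0],"twist":0,"claw":1},
    {"translation":[0,0,0],"twist":0,"claw":1},
    {"translation":[0,0,0],"twist":0,"claw":1},
    {"translation":[0,0,0],"twist":0,"claw":1},
    {"translation":[0,0,0],"twist":0,"claw":1},
    {"translation":[0,0,0],"twist":0,"claw":1}
  ]
}}

```text
t: 5.92
eef_pos: [596.3, 279.6, 118.9]
tcp_rot: [0.707, 0.707, 0.0, 0.0]
wrist_force: [0.8, 0.2, 0.7]
grip_width: 7.6
grip_force: 30.0
```

```bash
python3 -c "
from h import *
go([596.6,280,210],0);print(robot.state()['grip_force'],robot.state()['torque'])"
```

```text
t 5.92 tcp [596.3 279.6 118.9] tooly deg -0.04 x [0.001 1.    0.   ] z [ 0.  0. -1.] F [0.8 0.2 0.7] w 7.6 joints [0.39 0.25 1.23 0.   1.65 0.39]
world d mm [ 0.3  0.4 91.1] tool units [ 0.0011  0.0008 -0.2278]
twist units -0.0004
29.999965131282806 [-0.05103948  0.08118992 -0.03304049]
```

Emit:
{"method": "servo_tool", "body": {
  "increments": [
    {"translation":[0,0,-0.01],"twist":0,"claw":1},
    {"translation":[0,0,-0.02],"twist":0,"claw":1},
    {"translation":[0,0,-0.04],"twist":0,"claw":1},
    {"translation":[0,0,-0.04],"twist":0,"claw":1},
    {"translation":[0,0,-0.04],"twist":0,"claw":1},
    {"translation":[0,0,-0.04],"twist":0,"claw":1},
    {"translation":[0,0,-0.04],"twist":0,"claw":1},
    {"translation":[0,0,-0.02],"twist":0,"claw":1},
    {"translation":[0,0,0],"twist":0.03,"claw":1},
    {"translation":[0,0,0],"twist":0.06,"claw":1},
    {"translation":[0,0,0],"twist":0.07,"claw":1},
    {"translation":[0,0,0],"twist":0.07,"claw":1}
  ]
}}

```text
t: 6.92
eef_pos: [596.2, 279.6, 218.6]
tcp_rot: [0.824, 0.566, -0.0, -0.0]
wrist_force: [0.6, 0.9, -1.9]
grip_width: 7.8
grip_force: 30.0
```

Emit:
{"method": "servo_tool", "body": {
  "increments": [
    {"translation":[0,0,0],"twist":0.07,"claw":1},
    {"translation":[0,0,0],"twist":0.07,"claw":1},
    {"translation":[0,0,0],"twist":0.07,"claw":1},
    {"translation":[0,0,0],"twist":0.07,"claw":1},
    {"translation":[0,0,0],"twist":0.07,"claw":1},
    {"translation":[0,0,0],"twist":0.07,"claw":1},
    {"translation":[0,0,0],"twist":0.07,"claw":1},
    {"translation":[0,0,0],"twist":0.07,"claw":1},
    {"translation":[0,0,0],"twist":0.07,"claw":1},
    {"translation":[0,0,0],"twist":0.07,"claw":1},
    {"translation":[0,0,0],"twist":0.034,"claw":1},
    {"translation":[0,0,0],"twist":0,"claw":1}
  ]
}}

```text
t: 7.92
eef_pos: [596.2, 279.5, 218.6]
tcp_rot: [1.0, 0.027, -0.0, 0.0]
wrist_force: [-0.2, -0.3, -1.4]
grip_width: 8.1
grip_force: 30.0
```

Emit:
{"method": "servo_tool", "body": {
  "increments": [
    {"translation":[-0.012,0.036,0],"twist":0,"claw":1},
    {"translation":[-0.024,0.071,0],"twist":0,"claw":1},
    {"translation":[-0.024,0.071,0],"twist":0,"claw":1},
    {"translation":[-0.024,0.071,0],"twist":0,"claw":1},
    {"translation":[-0.024,0.071,0],"twist":0,"claw":1},
    {"translation":[-0.024,0.071,0],"twist":0,"claw":1},
    {"translation":[-0.024,0.071,0],"twist":0,"claw":1},
    {"translation":[-0.024,0.071,0],"twist":0,"claw":1},
    {"translation":[-0.024,0.071,0],"twist":0,"claw":1},
    {"translation":[-0.024,0.071,0],"twist":0,"claw":1},
    {"translation":[-0.024,0.071,0],"twist":0,"claw":1},
    {"translation":[-0.024,0.071,0],"twist":0,"claw":1}
  ]
}}

```text
t: 8.92
eef_pos: [503.6, -54.1, 218.8]
tcp_rot: [1.0, 0.029, 0.0, 0.0]
wrist_force: [0.4, -0.5, -1.7]
grip_width: 7.8
grip_force: 30.0
```

Emit:
{"method": "servo_tool", "body": {
  "increments": [
    {"translation":[-0.024,0.071,0],"twist":0,"claw":1},
    {"translation":[-0.024,0.071,0],"twist":0,"claw":1},
    {"translation":[-0.012,0.036,0],"twist":0,"claw":1},
    {"translation":[0,0,0],"twist":0,"claw":1},
    {"translation":[0,0,0],"twist":0,"claw":1}
  ]
}}

```text
t: 9.33
eef_pos: [484.1, -125.7, 218.8]
tcp_rot: [1.0, 0.028, 0.0, -0.0]
wrist_force: [0.4, 0.1, -0.8]
grip_width: 7.8
grip_force: 30.0
```

```bash
python3 -c "
from h import *
go([485,-125,210],93.2)
W=eyes.capture('wrist');save(W,'w3.png')
import pickle;pickle.dump(W,open('w3.pkl','wb'))
"
```

```text
t 9.33 tcp [ 484.1 -125.7  218.8] tooly deg -86.82 x [0.998 0.056 0.   ] z [ 0.  0. -1.] F [ 0.4  0.1 -0.8] w 7.8 joints [-0.32 -0.18  1.5   0.    1.82  1.19]
world d mm [ 0.9  0.7 -8.8] tool units [ 0.0023 -0.0017  0.0219]
twist units -0.0002
```

View pics/w3.png

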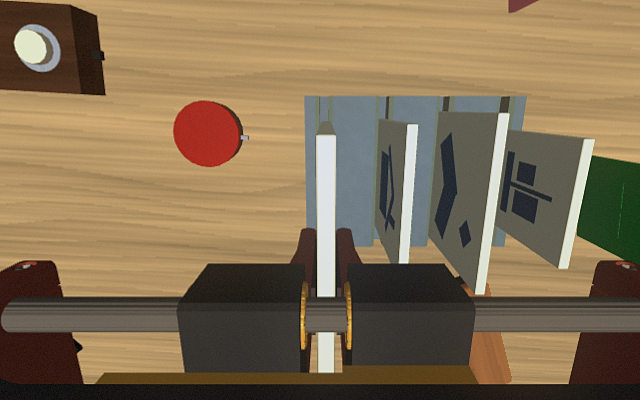

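Run:
```python
from h import *
import pickle
np.set_printoptions(precision=1,suppress=True)
W=pickle.load(open('w3.pkl','rb'));I=W["pixels"].astype(int)
for q in((304.7,96.5),(526,96.5),(304.7,225)): print(q,onz(W,q,30))
for k in(100,106,112,118): print(k,I[k,298:350].sum(1))
# left edge line
E=[]
for k in range(104,226,10):
    d=I[k,:,0]-I[k,:,2]; j=290+np.argmax(d[290:320]<15); 
    # subpixel not needed
    E.append([j]+list(onz(W,(j-.5,k),30)[:2]))
E=np.array(E);print(E[::3]);f=np.polyfit(E[:,1],E[:,2],1);print("slope(rad)",f)
F=[]
for c in range(340,500,12):
    if 374<c<392 or 438<c<452 : continue
    d=I[80:110,c,0]-I[80:110,c,2]; j=80+np.argmax(d<15);F.append(onz(W,(c,j-.5),30)[:2])
F=np.array(F);print("far edge",np.polyfit(F[:,1],F[:,0],1),F[0],F[-1])
m=I.min(2)>200
for k in range(138,225,14):
    n=np.nonzero(m[k,305:345])[0]+305; print(k,n.min(),n.max(),onz(W,(n.mean(),k),248))
    n=np.nonzero(m[k,400:420])[0]+400; print('house',onz(W,(n.mean(),k),148)) if len(n) else 0
save(W,"g.png",(295,85,355,130),13)
```

```text
(304.7, 96.5) [ 566.6 -101.2   30. ]
(526, 96.5) [ 579.1 -325.5   30. ]
(304.7, 225) [ 428.6 -106.6   30. ]
100 [420 425 426 423 423 435 394 378 372 379 382 381 376 388 376 379 390 357
 347 347 355 280 367 374 376 370 370 363 371 371 367 336 332 333 349 366
 372 373 376 373 363 368 367 369 365 379 367 374 374 374 370 376]
106 [449 455 454 450 455 461 406 372 370 381 373 374 376 376 372 372 385 349
 337 352 355 272 360 367 370 368 367 372 367 365 366 336 338 340 343 373
 369 367 367 372 373 373 370 370 378 365 362 367 368 364 370 372]
112 [479 479 474 471 476 470 438 371 367 377 380 379 377 380 381 383 381 359
 342 354 357 277 362 377 373 365 381 369 372 380 314 335 340 339 348 361
 369 377 370 383 369 372 373 375 376 372 370 371 376 370 370 377]
118 [455 446 443 452 440 454 431 377 379 381 377 385 379 379 384 387 388 361
 342 355 349 314 369 367 372 377 371 369 368 380 329 349 348 342 349 364
 371 370 375 370 370 378 367 381 379 370 376 373 380 377 376 373]
[[ 305.   559.2 -101.3]
 [ 305.   529.1 -102.5]
 [ 305.   497.6 -103.7]
 [ 306.   464.6 -106.1]
 [ 307.   429.9 -108.5]]
slope(rad) [   0.1 -131.2]
far edge [ -0.1 561.9] [ 569.5 -136.9] [ 578.3 -294.8]
138 317 334 [ 544.7 -123.5  248. ]
house [ 539.6 -183.6  148. ]
152 317 334 [ 539.2 -123.8  248. ]
house [ 529.9 -184.1  148. ]
166 317 334 [ 533.6 -124.1  248. ]
house [ 520.  -184.6  148. ]
180 318 334 [ 527.8 -124.7  248. ]
house [ 509.8 -185.1  148. ]
194 318 334 [ 521.9 -125.   248. ]
house [ 499.5 -186.   148. ]
208 318 333 [ 515.9 -125.1  248. ]
house [ 488.9 -186.6  148. ]
222 318 333 [ 509.7 -125.5  248. ]
house [ 478.  -187.1  148. ]
```

View pics/g.png

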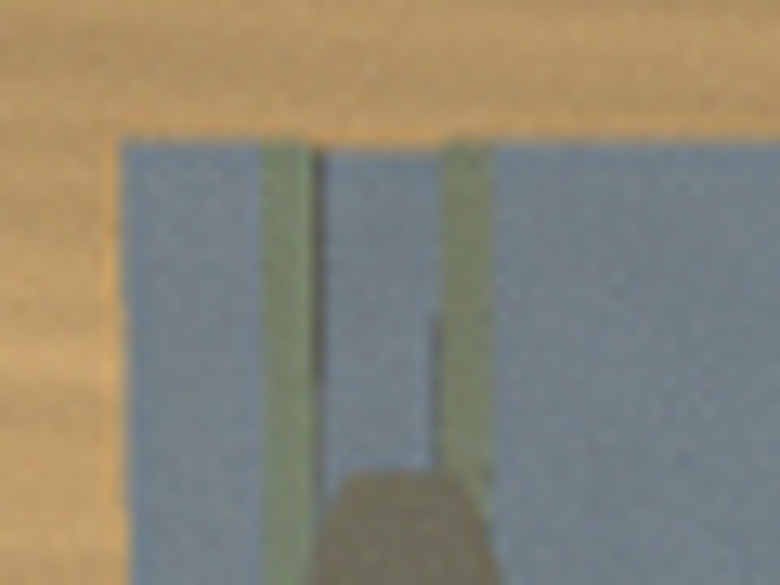

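Run:
```python
from h import *
import pickle
np.set_printoptions(precision=2,suppress=True)
W=pickle.load(open('w3.pkl','rb'));I=W["pixels"].astype(int)
def at484(p,s=.0562): return p[1]-s*(p[0]-484)
print("groove",at484(onz(W,(323.6,100),30)), "left edge->groove3", at484(onz(W,(303.9,100),30))-20*np.cos(.0562), "right edge->", at484(onz(W,(525.6,97),30))+206)
m=I.min(2)>200
for k in (140,150,160,170): 
    n=np.nonzero(m[k,305:345])[0]+305; print("held top z252.7",at484(onz(W,((n.min()+n.max())/2,k),252.7)))
print("held bottom",onz(W,(325.4,121.5),113),at484(onz(W,(325.4,121.5),113)))
n=[np.nonzero(m[k,400:420])[0].mean()+400 for k in(140,180,220)]
print("house",[at484(onz(W,(c,k),148))+62 for c,k in zip(n,(140,180,220))])
M=np.array(W["camera_from_world"]);print("cam",-M[:3,:3].T@M[:3,3],M[:3,:3])
```

```text
groove -125.03534335338968 left edge->groove3 -124.94263260464449 right edge-> -124.4732206856354
held top z252.7 -126.93814475435538
held top z252.7 -126.93479151509491
held top z252.7 -126.93138507292555
held top z252.7 -126.92792412489025
held bottom [ 546.11 -123.38  113.  ] -126.86976822563624
house [np.float64(-124.85451186841846), np.float64(-124.59844344909001), np.float64(-124.69997903286927)]
cam [ 555.99 -122.89  380.51] [[ 0.06 -1.    0.  ]
 [-0.96 -0.05  0.26]
 [-0.26 -0.02 -0.97]]
```

Emit:
{"method": "servo_tool", "body": {
  "increments": [
    {"translation":[0.002,-0.0045,0],"twist":0,"claw":1},
    {"translation":[0,0,0.03],"twist":0,"claw":1},
    {"translation":[0,0,0.05],"twist":0,"claw":1},
    {"translation":[0,0,0.05],"twist":0,"claw":1},
    {"translation":[0,0,0.03],"twist":0,"claw":1},
    {"translation":[0,0,0.02],"twist":0,"claw":1},
    {"translation":[0,0,0],"twist":0,"claw":1},
    {"translation":[0,0,0],"twist":0,"claw":1}
  ]
}}

```text
t: 10.05
eef_pos: [485.0, -123.2, 146.6]
tcp_rot: [1.0, 0.028, -0.0, -0.0]
wrist_force: [0.2, -0.1, -1.3]
grip_width: 7.8
grip_force: 30.0
```

Run:
```python
from h import *
np.set_printoptions(precision=2,suppress=True)
go([484.5,-123.9,114],93.2)
W=eyes.capture('wrist');save(W,"w4.png");I=W["pixels"].astype(int)
save(W,"w4c.png",(260,20,420,240),2.7)
```

```text
t 10.05 tcp [ 485.  -123.2  146.6] tooly deg -86.76 x [ 1.    0.06 -0.  ] z [-0.  0. -1.] F [ 0.2 -0.1 -1.3] w 7.8 joints [-0.32 -0.18  1.63  0.    1.69  1.2 ]
world d mm [ -0.5  -0.7 -32.6] tool units [-0.    0.    0.08]
twist units 0.0004
```

View pics/w4c.png

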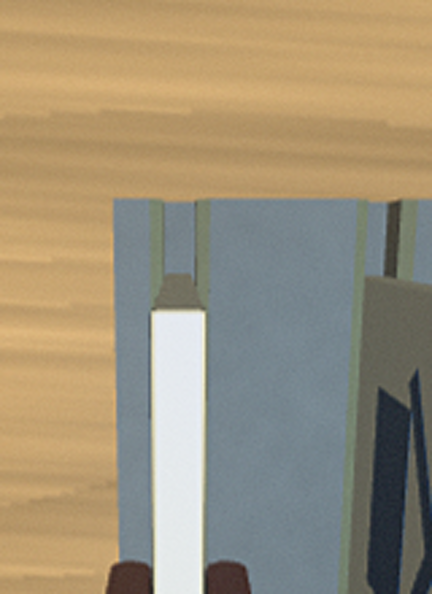

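Emit:
{"method": "servo_tool", "body": {
  "increments": [
    {"translation":[0,0.001,0.01],"twist":0,"claw":1},
    {"translation":[0,0,0.01],"twist":0,"claw":1},
    {"translation":[0,0,0.01],"twist":0,"claw":1},
    {"translation":[0,0,0.01],"twist":0,"claw":1},
    {"translation":[0,0,0],"twist":0,"claw":1}
  ]
}}

```text
t: 10.52
eef_pos: [484.6, -123.8, 129.5]
tcp_rot: [1.0, 0.028, -0.001, -0.0]
wrist_force: [-0.3, -0.3, -1.5]
grip_width: 7.8
grip_force: 30.0
```

Emit:
{"method": "servo_tool", "body": {
  "increments": [
    {"translation":[0,0,0.01],"twist":0,"claw":1},
    {"translation":[0,0,0.01],"twist":0,"claw":1},
    {"translation":[0,0,0.01],"twist":0,"claw":1},
    {"translation":[0,0,0.005],"twist":0,"claw":1},
    {"translation":[0,0,0],"twist":0,"claw":1}
  ]
}}

```text
t: 10.93
eef_pos: [484.7, -123.8, 115.8]
tcp_rot: [1.0, 0.028, -0.001, -0.0]
wrist_force: [-0.0, 0.4, -1.4]
grip_width: 7.8
grip_force: 30.0
```

Emit:
{"method": "servo_tool", "body": {
  "increments": [
    {"translation":[0,0,0.003],"twist":0,"claw":1},
    {"translation":[0,0,0.001],"twist":0,"claw":1},
    {"translation":[0,0,0],"twist":0,"claw":1}
  ]
}}

```text
t: 11.18
eef_pos: [485.0, -123.9, 115.1]
tcp_rot: [1.0, 0.028, 0.0, 0.0]
wrist_force: [-0.1, 0.8, -0.6]
grip_width: 7.9
grip_force: 30.0
```

Emit:
{"method": "servo_tool", "body": {
  "increments": [
    {"translation":[0,0,0.002],"twist":0,"claw":1},
    {"translation":[0,0,0],"twist":0,"claw":1}
  ]
}}

```text
t: 11.35
eef_pos: [485.1, -123.9, 114.3]
tcp_rot: [1.0, 0.028, 0.0, 0.0]
wrist_force: [-0.4, 0.1, -0.7]
grip_width: 8.1
grip_force: 30.0
```

Emit:
{"method": "servo_tool", "body": {
  "increments": [
    {"translation":[0,0,0.002],"twist":0,"claw":1},
    {"translation":[0,0,0],"twist":0,"claw":1}
  ]
}}

```text
t: 11.52
eef_pos: [485.2, -124.0, 113.8]
tcp_rot: [1.0, 0.028, 0.0, 0.0]
wrist_force: [0.2, -0.7, -0.5]
grip_width: 8.0
grip_force: 30.0
```

Emit:
{"method": "servo_tool", "body": {
  "increments": [
    {"translation":[0,0,0.002],"twist":0,"claw":1},
    {"translation":[0,0,0],"twist":0,"claw":1}
  ]
}}

```text
t: 11.68
eef_pos: [485.3, -124.0, 113.8]
tcp_rot: [1.0, 0.028, 0.001, 0.0]
wrist_force: [-0.5, 0.7, 5.4]
grip_width: 7.6
grip_force: 30.0
```

Emit:
{"method": "servo_tool", "body": {
  "increments": [
    {"translation":[0,0,0],"twist":0,"claw":0.1},
    {"translation":[0,0,0],"twist":0,"claw":0.1},
    {"translation":[0,0,0],"twist":0,"claw":0.1},
    {"translation":[0,0,0],"twist":0,"claw":0.1},
    {"translation":[0,0,0],"twist":0,"claw":0.1},
    {"translation":[0,0,0],"twist":0,"claw":0.1},
    {"translation":[0,0,-0.03],"twist":0,"claw":0.1},
    {"translation":[0,0,-0.05],"twist":0,"claw":0.1},
    {"translation":[0,0,-0.05],"twist":0,"claw":0.1},
    {"translation":[0,0,-0.05],"twist":0,"claw":0.1},
    {"translation":[0,0,0],"twist":0,"claw":0.1},
    {"translation":[0,0,0],"twist":0,"claw":0.1}
  ]
}}

```text
t: 12.68
eef_pos: [485.7, -124.1, 186.5]
tcp_rot: [1.0, 0.028, 0.002, 0.001]
wrist_force: [0.1, -0.5, -1.0]
grip_width: 39.4
grip_force: 0.0
```

Run:
```python
from h import *
go([488.6,-185.8,185],93.22)
W=eyes.capture('wrist');I=W["pixels"].astype(int);save(W,"w5.png")
m=I.min(2)>200
f=lambda p:p[1]-.0562*(p[0]-485)
for k in range(110,230,15):
    r=np.nonzero(m[k])[0]; g=[s for s in np.split(r,np.nonzero(np.diff(r)>3)[0]+1) if len(s)>5]
    print(k,[(int(s[0]),int(s[-1]),round(f(onz(W,((s[0]+s[-1])/2,k),148)),1)) for s in g])
```

```text
t 12.68 tcp [ 485.7 -124.1  186.5] tooly deg -86.80 x [0.998 0.056 0.003] z [ 0.003 -0.001 -1.   ] F [ 0.1 -0.5 -1. ] w 39.4 joints [-0.32 -0.18  1.56 -0.    1.76  1.2 ]
world d mm [  2.9 -61.7  -1.5] tool units [-0.0015  0.1543  0.004 ]
twist units -0.0002
110 []
125 [(527, 538, np.float64(-248.5))]
140 [(320, 331, np.float64(-125.4)), (422, 433, np.float64(-186.7)), (525, 536, np.float64(-248.7))]
155 [(320, 331, np.float64(-125.4)), (421, 432, np.float64(-186.8)), (523, 533, np.float64(-248.6)), (625, 635, np.float64(-311.0))]
170 [(320, 331, np.float64(-125.4)), (420, 430, np.float64(-186.6)), (521, 531, np.float64(-248.9)), (621, 631, np.float64(-310.7))]
185 [(320, 330, np.float64(-125.1)), (419, 429, np.float64(-186.7)), (518, 528, np.float64(-248.5)), (617, 627, np.float64(-310.4))]
200 [(320, 330, np.float64(-125.1)), (418, 428, np.float64(-186.8)), (516, 526, np.float64(-248.7)), (614, 624, np.float64(-310.8))]
215 [(320, 330, np.float64(-125.1)), (416, 427, np.float64(-186.6)), (514, 523, np.float64(-248.6)), (610, 620, np.float64(-310.5))]
```

Emit:
{"method": "servo_tool", "body": {
  "increments": [
    {"translation":[0,0.04,0],"twist":0,"claw":0.1},
    {"translation":[0,0.06,0],"twist":0,"claw":0.1},
    {"translation":[-0.001,0.0535,0],"twist":0,"claw":0.1},
    {"translation":[0,0,0.02],"twist":0,"claw":0.1},
    {"translation":[0,0,0.05],"twist":0,"claw":0.1},
    {"translation":[0,0,0.05],"twist":0,"claw":0.1},
    {"translation":[0,0,0.04],"twist":0,"claw":0.1},
    {"translation":[0,0,0.02],"twist":0,"claw":0.1},
    {"translation":[0,0,0],"twist":0,"claw":0.1},
    {"translation":[0,0,0],"twist":0,"claw":0.1}
  ]
}}

```text
t: 13.57
eef_pos: [487.7, -184.6, 112.0]
tcp_rot: [1.0, 0.028, -0.001, -0.0]
wrist_force: [-0.6, -0.2, 0.6]
grip_width: 39.5
grip_force: 0.0
```

Run:
```python
from h import *
go([488.6,-185.4,114],93.22)
W=eyes.capture('wrist');I=W["pixels"].astype(int)
m=I.min(2)>200
f=lambda p:p[1]-.0562*(p[0]-488.6)
print(np.nonzero(m[:,330])[0][:3])
for k in range(80,230,20):
    r=np.nonzero(m[k])[0]; g=[s for s in np.split(r,np.nonzero(np.diff(r)>3)[0]+1) if len(s)>5]
    print(k,[(int(s[0]),int(s[-1]),round(f(onz(W,((s[0]+s[-1])/2,k),148)),1)) for s in g])
```

```text
t 13.57 tcp [ 487.7 -184.6  112. ] tooly deg -86.78 x [ 0.998  0.056 -0.001] z [-0.001  0.001 -1.   ] F [-0.6 -0.2  0.6] w 39.5 joints [-0.43 -0.11  1.63  0.    1.63  1.09]
world d mm [ 0.9 -0.8  2. ] tool units [ 0.0022  0.0021 -0.0051]
twist units 0.0000
[139 140 141]
80 []
100 []
120 [(485, 504, np.float64(-248.4))]
140 [(156, 174, np.float64(-125.3)), (319, 337, np.float64(-186.7)), (483, 501, np.float64(-248.4))]
160 [(159, 176, np.float64(-125.3)), (319, 337, np.float64(-186.7)), (480, 498, np.float64(-248.3))]
180 [(161, 179, np.float64(-125.3)), (319, 337, np.float64(-186.7)), (478, 495, np.float64(-248.3))]
200 [(164, 181, np.float64(-125.3)), (319, 336, np.float64(-186.5)), (475, 493, np.float64(-248.4)), (632, 639, np.float64(-308.3))]
220 [(167, 184, np.float64(-125.5)), (319, 336, np.float64(-186.6)), (473, 490, np.float64(-248.4)), (627, 639, np.float64(-309.4))]
```

Emit:
{"method": "servo_tool", "body": {
  "increments": [
    {"translation":[0,0.0015,-0.004],"twist":0,"claw":0.1},
    {"translation":[0,0,0],"twist":0,"claw":1},
    {"translation":[0,0,0],"twist":0,"claw":1},
    {"translation":[0,0,0],"twist":0,"claw":1},
    {"translation":[0,0,0],"twist":0,"claw":1},
    {"translation":[0,0,0],"twist":0,"claw":1},
    {"translation":[0,0,0],"twist":0,"claw":1}
  ]
}}

```text
t: 14.2
eef_pos: [488.1, -185.7, 114.4]
tcp_rot: [1.0, 0.028, 0.0, -0.0]
wrist_force: [-0.2, -0.1, 0.3]
grip_width: 7.8
grip_force: 30.0
```

Emit:
{"method": "servo_tool", "body": {
  "increments": [
    {"translation":[0,0,-0.005],"twist":0,"claw":1},
    {"translation":[0,0,-0.01],"twist":0,"claw":1},
    {"translation":[0,0,-0.02],"twist":0,"claw":1},
    {"translation":[0,0,-0.03],"twist":0,"claw":1},
    {"translation":[0,0,-0.05],"twist":0,"claw":1},
    {"translation":[0,0,-0.07],"twist":0,"claw":1},
    {"translation":[0,0,-0.08],"twist":0,"claw":1},
    {"translation":[0,0,-0.08],"twist":0,"claw":1},
    {"translation":[0,0,-0.07],"twist":0,"claw":1},
    {"translation":[0,0,-0.05],"twist":0,"claw":1},
    {"translation":[0,0,0],"twist":0,"claw":1},
    {"translation":[0,0,0],"twist":0,"claw":1}
  ]
}}

```text
t: 15.2
eef_pos: [488.5, -186.0, 302.0]
tcp_rot: [1.0, 0.028, 0.002, 0.001]
wrist_force: [0.6, -0.1, -2.2]
grip_width: 7.6
grip_force: 30.0
```

Run:
```python
from h import *
go([500,100,270],0.0)
W=eyes.capture("wrist");S=eyes.capture("side");save(W,"w6.png");save(S,"s6.png")
a=cv2.imread("pics/w6.png");b=cv2.imread("pics/s6.png")
cv2.imwrite("pics/c6.png",np.vstack([cv2.resize(a[:260,150:600],(780,450))[150:450],cv2.resize(b[50:230,200:660],(780,300))]))
```

```text
t 15.20 tcp [ 488.5 -186.   302. ] tooly deg -86.80 x [0.998 0.056 0.003] z [ 0.003 -0.001 -1.   ] F [ 0.6 -0.1 -2.2] w 7.6 joints [-0.43 -0.09  1.27 -0.    1.96  1.09]
world d mm [ 11.5 286.  -32. ] tool units [ 0.0684 -0.7124  0.079 ]
twist units -0.9644
```

View pics/c6.png

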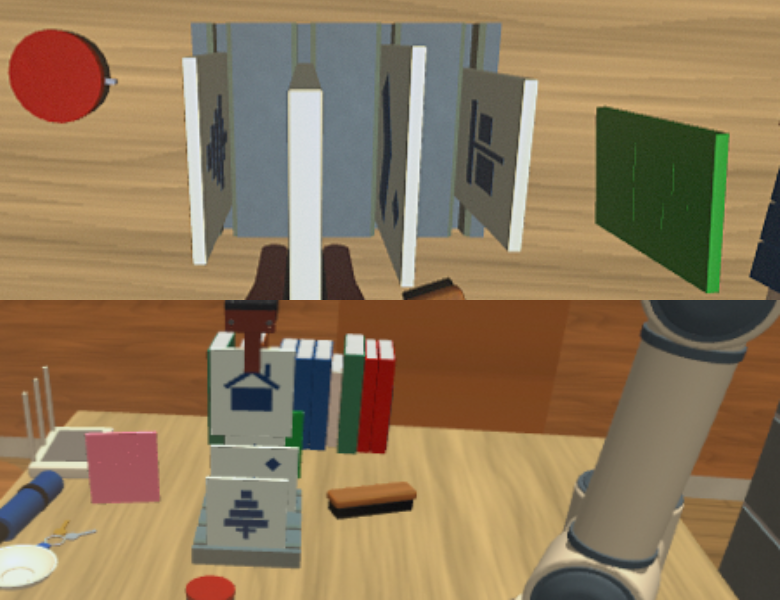

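Emit:
{"method": "servo_tool", "body": {
  "increments": [
    {"translation":[0.01,-0.036,0],"twist":0,"claw":1},
    {"translation":[0.021,-0.0717,0],"twist":0,"claw":1},
    {"translation":[0.021,-0.0717,0],"twist":0,"claw":1},
    {"translation":[0.021,-0.0717,0],"twist":0,"claw":1},
    {"translation":[0.021,-0.0717,0],"twist":0,"claw":1},
    {"translation":[0.021,-0.0717,0],"twist":0,"claw":1},
    {"translation":[0.021,-0.0717,0],"twist":0,"claw":1},
    {"translation":[0.021,-0.0717,0],"twist":0,"claw":1},
    {"translation":[0.021,-0.0717,0],"twist":0,"claw":1},
    {"translation":[0.021,-0.0717,0],"twist":0,"claw":1},
    {"translation":[0.021,-0.0717,0],"twist":0,"claw":1},
    {"translation":[0.021,-0.0717,0],"twist":0,"claw":1}
  ]
}}

```text
t: 16.3
eef_pos: [565.5, 150.4, 297.6]
tcp_rot: [1.0, 0.028, -0.002, 0.0]
wrist_force: [0.3, -0.4, -1.9]
grip_width: 7.7
grip_force: 30.0
```

Emit:
{"method": "servo_tool", "body": {
  "increments": [
    {"translation":[0.021,-0.0717,0],"twist":0,"claw":1},
    {"translation":[0.021,-0.0717,0],"twist":0,"claw":1},
    {"translation":[0.021,-0.0717,0],"twist":0,"claw":1},
    {"translation":[0.021,-0.0717,0],"twist":0,"claw":1},
    {"translation":[0.01,-0.036,0],"twist":0,"claw":1},
    {"translation":[0,0,0],"twist":-0.03,"claw":1},
    {"translation":[0,0,0],"twist":-0.07,"claw":1},
    {"translation":[0,0,0],"twist":-0.07,"claw":1},
    {"translation":[0,0,0],"twist":-0.07,"claw":1},
    {"translation":[0,0,0],"twist":-0.07,"claw":1},
    {"translation":[0,0,0],"twist":-0.07,"claw":1},
    {"translation":[0,0,0],"twist":-0.07,"claw":1}
  ]
}}

```text
t: 17.3
eef_pos: [595.8, 279.8, 297.3]
tcp_rot: [0.927, 0.375, -0.002, 0.0]
wrist_force: [1.2, -0.6, -1.2]
grip_width: 7.8
grip_force: 30.0
```

Emit:
{"method": "servo_tool", "body": {
  "increments": [
    {"translation":[0,0,0],"twist":-0.07,"claw":1},
    {"translation":[0,0,0],"twist":-0.07,"claw":1},
    {"translation":[0,0,0],"twist":-0.07,"claw":1},
    {"translation":[0,0,0],"twist":-0.07,"claw":1},
    {"translation":[0,0,0],"twist":-0.07,"claw":1},
    {"translation":[0,0,0],"twist":-0.07,"claw":1},
    {"translation":[0,0,0],"twist":-0.07,"claw":1},
    {"translation":[0,0,0],"twist":-0.024,"claw":1},
    {"translation":[0,0,0.05],"twist":0,"claw":1},
    {"translation":[0,0,0.06],"twist":0,"claw":1},
    {"translation":[0,0,0.06],"twist":0,"claw":1},
    {"translation":[0,0,0.06],"twist":0,"claw":1}
  ]
}}

```text
t: 18.3
eef_pos: [595.3, 279.6, 204.4]
tcp_rot: [0.707, 0.707, -0.002, -0.001]
wrist_force: [1.0, 0.0, -1.8]
grip_width: 7.8
grip_force: 30.0
```

Run:
```python
from h import *
go([596.3,279.6,180],0.0)
```

```text
t 18.30 tcp [595.3 279.6 204.4] tooly deg -0.04 x [ 0.001  1.    -0.001] z [-0.004 -0.001 -1.   ] F [ 1.   0.  -1.8] w 7.8 joints [ 0.39  0.25  1.09 -0.    1.81  0.39]
world d mm [  1.   -0.  -24.4] tool units [0.0001 0.0027 0.061 ]
twist units -0.0004
```

Emit:
{"method": "servo_tool", "body": {
  "increments": [
    {"translation":[0,0.002,0.04],"twist":0,"claw":1},
    {"translation":[0,0,0.04],"twist":0,"claw":1},
    {"translation":[0,0,0.01],"twist":0,"claw":1},
    {"translation":[0,0,0],"twist":0,"claw":1},
    {"translation":[0,0,0],"twist":0,"claw":1}
  ]
}}

```text
t: 18.72
eef_pos: [596.7, 279.8, 171.6]
tcp_rot: [0.707, 0.707, -0.001, -0.0]
wrist_force: [-0.4, -0.9, -1.4]
grip_width: 7.9
grip_force: 30.0
```

Run:
```python
from h import *
import pickle
go([596.3,279.6,119.4],0.0)
W=eyes.capture("wrist");save(W,"w7.png");pickle.dump(W,open("w7.pkl","wb"))
save(W,"w7c.png",(270,30,390,240),2.8)
save(W,"w7d.png",(290,90,360,150),10)
```

```text
t 18.72 tcp [596.7 279.8 171.6] tooly deg -0.04 x [ 0.001  1.    -0.001] z [-0.001 -0.001 -1.   ] F [-0.4 -0.9 -1.4] w 7.9 joints [0.39 0.25 1.15 0.   1.75 0.39]
world d mm [ -0.4  -0.2 -52.2] tool units [-0.0004 -0.0007  0.1306]
twist units -0.0004
```

View pics/w7d.png

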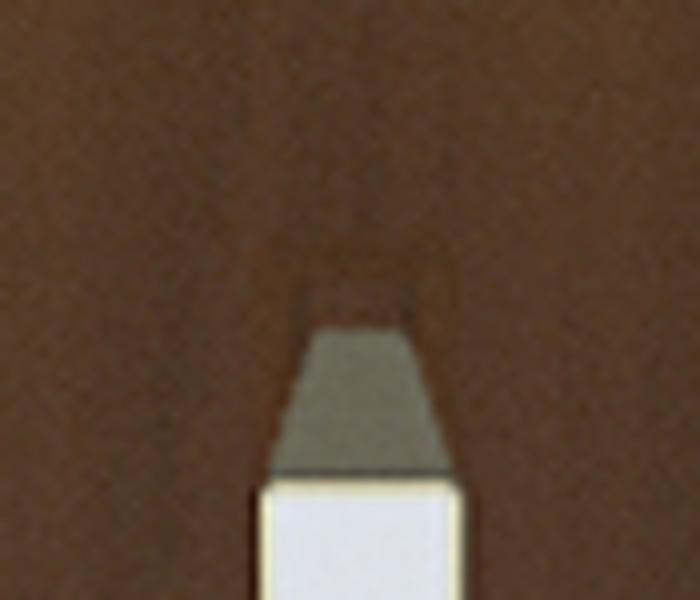

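Run:
```python
from h import *
import pickle
np.set_printoptions(precision=2,suppress=True,linewidth=200)
W=pickle.load(open("w7.pkl","rb"));I=W["pixels"].astype(float)
for a,b in((104,112),(117,120),(120,122)): print(a,list(zip(range(308,344),I[a:b,308:344].mean(0).sum(1).astype(int)-I[104:112,308:344].mean(0).sum(1).astype(int)*(a>104))))
print("col profile",list(zip(range(106,124),I[106:124,322:330].mean(1).sum(1).astype(int))), list(zip(range(106,124),I[106:124,310:314].mean(1).sum(1).astype(int))))
X=596.5;
for n,z,dx,dy in(("outer",38,9,65.5),("inner",34,5,61.5),("floor",13,5,61.5)):
    print(n,proj(W,[[X-dx,280+dy,z],[X+dx,280+dy,z]]))
z=13+171.6-119.4
print("panel bot",proj(W,[[592.7,339.8,z],[600.7,339.8,z]]),"top",proj(W,[[592.7,339.8,z+140],[600.7,339.8,z+140]]))
```

```text
104 [(308, np.int64(169)), (309, np.int64(172)), (310, np.int64(166)), (311, np.int64(166)), (312, np.int64(176)), (313, np.int64(177)), (314, np.int64(178)), (315, np.int64(179)), (316, np.int64(180)), (317, np.int64(180)), (318, np.int64(172)), (319, np.int64(171)), (320, np.int64(168)), (321, np.int64(174)), (322, np.int64(165)), (323, np.int64(172)), (324, np.int64(176)), (325, np.int64(166)), (326, np.int64(165)), (327, np.int64(169)), (328, np.int64(169)), (329, np.int64(176)), (330, np.int64(178)), (331, np.int64(176)), (332, np.int64(174)), (333, np.int64(177)), (334, np.int64(170)), (335, np.int64(170)), (336, np.int64(178)), (337, np.int64(178)), (338, np.int64(175)), (339, np.int64(178)), (340, np.int64(180)), (341, np.int64(182)), (342, np.int64(176)), (343, np.int64(182))]
117 [(308, np.int64(-1)), (309, np.int64(-9)), (310, np.int64(11)), (311, np.int64(6)), (312, np.int64(-3)), (313, np.int64(6)), (314, np.int64(9)), (315, np.int64(-13)), (316, np.int64(-13)), (317, np.int64(-11)), (318, np.int64(-3)), (319, np.int64(-12)), (320, np.int64(-13)), (321, np.int64(-1)), (3
[... 1517 characters left out ...]
4(177)), (120, np.int64(175)), (121, np.int64(168)), (122, np.int64(188)), (123, np.int64(278))] [(106, np.int64(167)), (107, np.int64(176)), (108, np.int64(171)), (109, np.int64(168)), (110, np.int64(171)), (111, np.int64(170)), (112, np.int64(165)), (113, np.int64(168)), (114, np.int64(173)), (115, np.int64(177)), (116, np.int64(178)), (117, np.int64(171)), (118, np.int64(180)), (119, np.int64(178)), (120, np.int64(177)), (121, np.int64(177)), (122, np.int64(173)), (123, np.int64(180))]
outer [[314.31 113.35]
 [335.12 113.34]]
inner [[319.06 117.97]
 [330.42 117.96]]
floor [[319.52 117.31]
 [330.14 117.3 ]]
panel bot [[319.77 121.34]
 [329.89 121.33]] top [[312.93 135.74]
 [333.88 135.73]]
```

Emit:
{"method": "servo_tool", "body": {
  "increments": [
    {"translation":[0,-0.0013,0.02],"twist":0,"claw":1},
    {"translation":[0,0,0.02],"twist":0,"claw":1},
    {"translation":[0,0,0.01],"twist":0,"claw":1},
    {"translation":[0,0,0.01],"twist":0,"claw":1},
    {"translation":[0,0,0.005],"twist":0,"claw":1},
    {"translation":[0,0,0.005],"twist":0,"claw":1},
    {"translation":[0,0,0],"twist":0,"claw":1}
  ]
}}

```text
t: 19.35
eef_pos: [596.4, 279.9, 143.7]
tcp_rot: [0.707, 0.707, -0.0, -0.0]
wrist_force: [0.4, 0.4, -1.2]
grip_width: 8.2
grip_force: 30.0
```

Emit:
{"method": "servo_tool", "body": {
  "increments": [
    {"translation":[0,0,0.005],"twist":0,"claw":1},
    {"translation":[0,0,0.005],"twist":0,"claw":1},
    {"translation":[0,0,0.005],"twist":0,"claw":1},
    {"translation":[0,0,0],"twist":0,"claw":1}
  ]
}}

```text
t: 19.68
eef_pos: [596.3, 279.9, 137.7]
tcp_rot: [0.707, 0.707, -0.0, -0.0]
wrist_force: [0.2, -0.4, -1.1]
grip_width: 7.8
grip_force: 30.0
```

Emit:
{"method": "servo_tool", "body": {
  "increments": [
    {"translation":[0,0,0.008],"twist":0,"claw":1},
    {"translation":[0,0,0.008],"twist":0,"claw":1},
    {"translation":[0,0,0.008],"twist":0,"claw":1},
    {"translation":[0,0,0.008],"twist":0,"claw":1},
    {"translation":[0,0,0.006],"twist":0,"claw":1},
    {"translation":[0,0,0],"twist":0,"claw":1}
  ]
}}

```text
t: 20.18
eef_pos: [596.2, 279.8, 122.0]
tcp_rot: [0.707, 0.707, -0.001, -0.0]
wrist_force: [-0.2, -0.5, -1.5]
grip_width: 8.1
grip_force: 30.0
```

Emit:
{"method": "servo_tool", "body": {
  "increments": [
    {"translation":[0,0,0.003],"twist":0,"claw":1},
    {"translation":[0,0,0.002],"twist":0,"claw":1},
    {"translation":[0,0,0],"twist":0,"claw":1}
  ]
}}

```text
t: 20.43
eef_pos: [596.5, 279.9, 121.0]
tcp_rot: [0.707, 0.707, 0.0, 0.0]
wrist_force: [0.1, -0.2, -2.1]
grip_width: 8.4
grip_force: 30.0
```

Emit:
{"method": "servo_tool", "body": {
  "increments": [
    {"translation":[0,0,0.002],"twist":0,"claw":1},
    {"translation":[0,0,0.001],"twist":0,"claw":1},
    {"translation":[0,0,0],"twist":0,"claw":1}
  ]
}}

```text
t: 20.68
eef_pos: [596.5, 280.0, 119.8]
tcp_rot: [0.707, 0.707, 0.0, 0.0]
wrist_force: [0.7, 1.2, -2.8]
grip_width: 7.9
grip_force: 30.0
```

Emit:
{"method": "servo_tool", "body": {
  "increments": [
    {"translation":[0,0,0.002],"twist":0,"claw":1},
    {"translation":[0,0,0],"twist":0,"claw":1},
    {"translation":[0,0,0],"twist":0,"claw":1}
  ]
}}

```text
t: 20.93
eef_pos: [596.7, 280.1, 119.4]
tcp_rot: [0.707, 0.707, 0.0, 0.0]
wrist_force: [0.5, 0.4, -1.1]
grip_width: 8.0
grip_force: 30.0
```

Emit:
{"method": "servo_tool", "body": {
  "increments": [
    {"translation":[0,0,0.002],"twist":0,"claw":1},
    {"translation":[0,0,0],"twist":0,"claw":1}
  ]
}}

```text
t: 21.1
eef_pos: [596.7, 280.0, 119.4]
tcp_rot: [0.707, 0.707, 0.001, 0.0]
wrist_force: [-1.1, -0.5, 4.8]
grip_width: 7.8
grip_force: 30.0
```

Emit:
{"method": "servo_tool", "body": {
  "increments": [
    {"translation":[0,0,0.002],"twist":0,"claw":1},
    {"translation":[0,0,0],"twist":0,"claw":1}
  ]
}}

```text
t: 21.27
eef_pos: [596.7, 280.1, 119.4]
tcp_rot: [0.707, 0.707, 0.001, 0.0]
wrist_force: [-2.4, -1.1, 6.7]
grip_width: 8.0
grip_force: 30.0
```

Emit:
{"method": "servo_tool", "body": {
  "increments": [
    {"translation":[0,0,-0.003],"twist":0,"claw":1},
    {"translation":[0,0,0],"twist":0,"claw":0.1},
    {"translation":[0,0,0],"twist":0,"claw":0.1},
    {"translation":[0,0,0],"twist":0,"claw":0.1},
    {"translation":[0,0,0],"twist":0,"claw":0.1},
    {"translation":[0,0,0],"twist":0,"claw":0.1},
    {"translation":[0,0,0],"twist":0,"claw":0.1},
    {"translation":[0,0,-0.04],"twist":0,"claw":0.1},
    {"translation":[0,0,-0.06],"twist":0,"claw":0.1},
    {"translation":[0,0,-0.08],"twist":0,"claw":0.1},
    {"translation":[0,0,0],"twist":0,"claw":0.1},
    {"translation":[0,0,0],"twist":0,"claw":0.1}
  ]
}}

```text
t: 22.27
eef_pos: [597.6, 280.4, 193.8]
tcp_rot: [0.707, 0.707, 0.003, 0.001]
wrist_force: [0.3, -0.6, -0.3]
grip_width: 39.2
grip_force: 0.0
```

Run:
```python
from h import *
go([596.2,152,100],0.0)
W=eyes.capture("wrist");I=W["pixels"].astype(int)
m=I.min(2)>190
r=np.nonzero(m[:230,328])[0];print("strip far y",onz(W,(328,r.min()-.5),153))
for k in(120,150,180,210,225):
    n=np.nonzero(m[k,290:370])[0]+290; print(k,onz(W,((n.min()+n.max())/2,k),153)) if len(n) else 0
for z in(152,153,154): print(z,len(n))
T=eyes.capture("top");S=eyes.capture("side")
for n,p in(("top",T),("side",S)):
    print(n,[(np.round(d["uv"],1).tolist(),round(d["conf"],2)) for d in eyes.spot_point(p,"panel_120")])
    print(proj(p,[[596.3,280,13],[596.3,220,153],[596.3,340,153]]))
cv2.imwrite("pics/c8.png",np.vstack([cv2.resize(T["pixels"][150:270,170:460,::-1],(725,300)),cv2.resize(S["pixels"][120:345,215:400,::-1],(365,300))[:, :].repeat(1,0) if 0 else cv2.resize(S["pixels"][115:345,180:660,::-1],(725,300))]))
```

```text
t 22.27 tcp [597.6 280.4 193.8] tooly deg -0.04 x [0.001 1.    0.002] z [ 0.005  0.002 -1.   ] F [ 0.3 -0.6 -0.3] w 39.2 joints [ 0.39  0.25  1.11 -0.    1.78  0.39]
world d mm [  -1.4 -128.4  -93.8] tool units [-0.3216 -0.0045  0.2339]
twist units -0.0004
strip far y [600.03001309 338.80377008 153.        ]
150 [597.29502576 325.9297526  153.        ]
180 [597.24959357 307.22189754 153.        ]
210 [597.52238062 287.59169642 153.        ]
225 [597.50162134 277.40920021 153.        ]
152 11
153 11
154 11
top [([219.5, 189.4], 0.89), ([422.4, 139.7], 0.86), ([474.8, 227.2], 0.78), ([432.7, 219.7], 0.71), ([410.4, 223.1], 0.55)]
[[220.27782973 191.65028576]
 [227.36692216 183.97343727]
 [180.17342215 185.61668432]]
side [([269.5, 168.0], 0.92), ([258.4, 302.8], 0.7), ([408.4, 177.0], 0.46)]
[[259.91877598 299.85660553]
 [262.30037173 226.35077187]
 [244.69756744 264.94512581]]
```

View pics/c8.png

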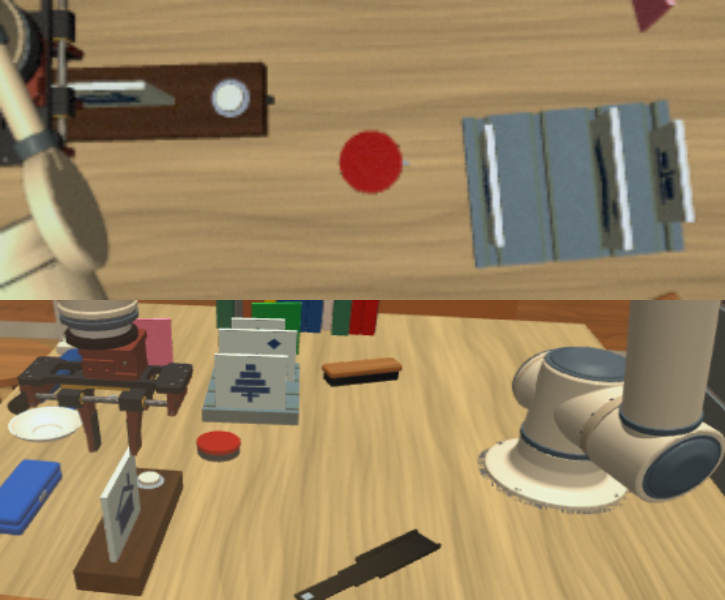

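Emit:
{"method": "servo_tool", "body": {
  "increments": [
    {"translation":[-0.08,-0.0045,0],"twist":0,"claw":1},
    {"translation":[-0.08,0,0],"twist":0,"claw":1},
    {"translation":[-0.08,0,0],"twist":0,"claw":1},
    {"translation":[-0.08,0,0],"twist":0,"claw":1},
    {"translation":[0,0,0.04],"twist":0,"claw":1},
    {"translation":[0,0,0.07],"twist":0,"claw":1},
    {"translation":[0,0,0.07],"twist":0,"claw":1},
    {"translation":[0,0,0.05],"twist":0,"claw":1},
    {"translation":[0,0,0.03],"twist":0,"claw":1},
    {"translation":[0,0,0.02],"twist":0,"claw":1},
    {"translation":[0,0,0],"twist":0,"claw":1},
    {"translation":[0,0,0],"twist":0,"claw":1}
  ]
}}

```text
t: 23.52
eef_pos: [594.8, 152.1, 79.1]
tcp_rot: [0.707, 0.707, 0.0, 0.0]
wrist_force: [-0.0, -0.0, 0.1]
grip_width: 0.3
grip_force: 0.0
```

Emit:
{"method": "servo_tool", "body": {
  "increments": [
    {"translation":[0,0,0.02],"twist":0,"claw":1},
    {"translation":[0,0,0.01],"twist":0,"claw":1},
    {"translation":[0,0,0],"twist":0,"claw":1}
  ]
}}

```text
t: 23.77
eef_pos: [594.5, 152.0, 66.2]
tcp_rot: [0.707, 0.707, -0.0, -0.0]
wrist_force: [0.5, -0.9, 0.1]
grip_width: 0.4
grip_force: 0.0
```

Emit:
{"method": "servo_tool", "body": {
  "increments": [
    {"translation":[0,0.003,0.02],"twist":0,"claw":1},
    {"translation":[0,0,0.015],"twist":0,"claw":1},
    {"translation":[0,0,0.008],"twist":0,"claw":1},
    {"translation":[0,0,0],"twist":0,"claw":1}
  ]
}}

```text
t: 24.1
eef_pos: [595.3, 151.8, 48.1]
tcp_rot: [0.707, 0.707, -0.001, -0.0]
wrist_force: [-0.4, 0.3, 0.8]
grip_width: 0.5
grip_force: 0.6
```

Emit:
{"method": "servo_tool", "body": {
  "increments": [
    {"translation":[0,0,0.005],"twist":0,"claw":1},
    {"translation":[0,0,0.005],"twist":0,"claw":1},
    {"translation":[0,0,0],"twist":0,"claw":1}
  ]
}}

```text
t: 24.35
eef_pos: [595.9, 152.0, 45.5]
tcp_rot: [0.707, 0.707, 0.0, 0.0]
wrist_force: [-1.4, -0.4, 3.4]
grip_width: 0.9
grip_force: 1.4
```

Emit:
{"method": "servo_tool", "body": {
  "increments": [
    {"translation":[0,0,0.004],"twist":0,"claw":1},
    {"translation":[0,0,0.004],"twist":0,"claw":1},
    {"translation":[0,0,0],"twist":0,"claw":1}
  ]
}}

```text
t: 24.6
eef_pos: [595.9, 152.0, 42.5]
tcp_rot: [0.707, 0.707, 0.0, 0.0]
wrist_force: [-2.5, -0.9, 4.8]
grip_width: 0.5
grip_force: 2.3
```

Emit:
{"method": "servo_tool", "body": {
  "increments": [
    {"translation":[0,0,0.003],"twist":0,"claw":1},
    {"translation":[0,0,0],"twist":0,"claw":1}
  ]
}}

```text
t: 24.77
eef_pos: [595.9, 152.0, 42.3]
tcp_rot: [0.707, 0.707, 0.0, 0.0]
wrist_force: [-2.6, -0.3, 6.9]
grip_width: 0.8
grip_force: 3.8
```

Emit:
{"method": "servo_tool", "body": {
  "increments": [
    {"translation":[0,0,0.003],"twist":0,"claw":1},
    {"translation":[0,0,0],"twist":0,"claw":1}
  ]
}}

```text
t: 24.93
eef_pos: [596.1, 152.0, 42.2]
tcp_rot: [0.707, 0.707, 0.001, 0.0]
wrist_force: [-5.0, -1.5, 11.2]
grip_width: 0.7
grip_force: 6.1
```

Emit:
{"method": "servo_tool", "body": {
  "increments": [
    {"translation":[0,0,-0.02],"twist":0,"claw":1},
    {"translation":[0,0,-0.03],"twist":0,"claw":1},
    {"translation":[0,0,-0.06],"twist":0,"claw":1},
    {"translation":[0,0,-0.08],"twist":0,"claw":1},
    {"translation":[0,0,-0.08],"twist":0,"claw":1},
    {"translation":[0,0,-0.08],"twist":0,"claw":1},
    {"translation":[0,0,-0.08],"twist":0,"claw":1},
    {"translation":[0,0,0],"twist":0,"claw":1},
    {"translation":[0,0,0],"twist":0,"claw":1},
    {"translation":[0,0,0],"twist":0,"claw":1}
  ]
}}

```text
t: 25.77
eef_pos: [595.7, 151.9, 211.1]
tcp_rot: [0.707, 0.707, -0.0, -0.0]
wrist_force: [-0.3, 0.5, 0.8]
grip_width: 0.4
grip_force: 0.0
```

Run:
```python
from h import *
go([596,152,200],0)
W=eyes.capture("wrist");I=W["pixels"].astype(int);m=I.min(2)>190
r=np.nonzero(m[:,328])[0];print(r.min())
for k in range(10,200,30):
    n=np.nonzero(m[k,290:370])[0]+290
    if len(n): print(k,len(n),onz(W,((n.min()+n.max())/2,k),153))
s=robot.state();print(s["t"],np.abs(s["joint_velocities"]).max(),s["wrist_force"])
print(ticket.close_job())
```

```text
t 25.77 tcp [595.7 151.9 211.1] tooly deg -0.04 x [ 0.001  1.    -0.   ] z [-0.001 -0.    -1.   ] F [-0.3  0.5  0.8] w 0.4 joints [0.19 0.13 1.21 0.   1.8  0.2 ]
world d mm [  0.3   0.1 -11.1] tool units [0.0001 0.0008 0.0277]
twist units -0.0004
0
10 12 [597.66337631 278.59351345 153.        ]
40 12 [597.67480733 262.15626751 153.        ]
70 11 [597.37513607 244.99291502 153.        ]
100 11 [597.38059909 227.05218472 153.        ]
190 10 [596.37249867 167.98421552 153.        ]
25.8167 0.015848193958604304 [-0.4493625   0.43585519  0.27963771]
the job is handed in; nothing more can be done
None
```

I handed the job in at about 26 s of the 72 s allowed; no verdict came back. The fir-tree panel stands in the rack's free groove, the house panel is fully home in the lamp slot, and the switch was pressed right down and let go.

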